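Fetch the boxed-in sample jar for weighing and put the reagent bottles back

ROBOT

A 6-joint arm with a two-finger parallel gripper is mounted at the origin on the work surface. World frame = base frame: x ahead of the robot, y to its left, z up, the work surface at z = 0. Lengths are in m, angles in rad, forces in N, time in s.
With the tool pointing down it reaches from about 0.275 to 0.775 m from the base axis. Payload 14.6 kg.
Tool frame: the origin (TCP) lies midway between the tips of the shut fingers; the grasp point (between the pads) lies 19 mm behind it; z points along the fingers, y is the direction in which the jaws open and shut (so a half turn about z gives the same grasp; the last joint's range is limited). The gripper opens to 85 mm and grips with 20 to 120 N. Pads are 22 mm wide; open, the fingers measure 114 mm over their backs; the gripper's body (76 mm by 85 mm) begins 54 mm behind the grasp point. The pads swing forward as they close: fully open they stand 13 mm farther back than shut.
Start: joints at [-1.317, 0.263, -0.048, 1.259, 0, 1.415], TCP at [0.209, -0.482, 0.231] pointing down, gripper open.
Joint ranges: [-2.65, 2.65], [-0.89, 1.7], [-1.18, 1.37], [-2.13, 2.11], [-1.35, 1.29], [-3.14, 3.14]. Speed limits (rad/s): [1.89, 1.89, 2.57, 2.79, 3.14, 3.14].

INTERFACE

Orientations are given as a unit quaternion [x, y, z, w].
In Python, from workcell import bot, camera, camera_params gives the robot as it stands.
- The arm moves only by the tool arm_command, never from a script. Its argument "moves" is a list of rows, each a list of 7 numbers: the shift along the tool's x, y, z in mm, then the turn, a rotation vector about the tool's x, y, z in rad, then the gripper's target within -1 to 1 (shut at 1, half-way at 0, fully open at -1). In form: [[dx, dy, dz, wx, wy, wz, claw], ...]. A call has 1 to 12 rows; each row is the pose to reach, as a shift and turn from the pose commanded when the call began, along the tool's axes at that moment; what a row does not reach only later rows make up. A row lasts 1/12 s, in which the tool goes at most 41.7 mm and 7.16 degrees, less where a joint would pass 70% of its speed; a pose out of reach is approached as far as the arm can. A call with a gripper value outside its range is refused whole. The fingers move at their own pace and stop on an object; "force" is the grip in N (left out, the last holds). Time passes only in rows, so rows that repeat a pose let the fingers close. It gives the time, the measured TCP pose, the force and the opening at its end, in the units of the state.
- bot.state(): the state, without advancing time (a new reading comes with each control period).
- camera(name): name is "side" or "top"; returns (picture, depth): 420x560x3 uint8, red, green, blue; 420x560 float32, m along the optical axis (not along the pixel's ray), 0 where there is no reading.
- camera_params(name): a dict with "vertical_fov" (degrees; the focal length in pixels is half the picture's height over the tangent of half this angle, whatever the lens; pixels are square), "cx", "cy" (the principal point, pixels), "k1" (the pictures are not rectified: a ray, as slopes to the right and down, at radius r is drawn at 1 + k1 r^2 times it, then the intrinsics apply), "rvec" (rotation vector, rad) and "tvec" (3), from world to camera coordinates, as OpenCV has them. Camera axes: x right, y down, z forward; pixel columns grow to the right and rows downward; lengths in m; the calibration is good to about 2 mm. A picture is of the moment at which its call begins. camera_params takes no time and is no camera call.
- bot.hand_in(): hands the job in, once; it reports no verdict.
The state is a dict: "time_s": time; "joints": joint angles; "qvel": joint speeds; "tau": joint torques, N m; "tcp_pos": TCP position; "eef_rot": TCP orientation; "wrist_force": force on the tool from outside, world axes, zero at the start; "ft_torque": the same for the moment, N m; "grip_width": opening from 0.0 (shut) to 1.0 (fully open).
Only numpy, scipy, OpenCV 4.12 (cv2) and the standard library are available. Lean on these libraries where they do the work, as an engineer would, in place of code of your own. Each camera call takes 0.05 s, during which the arm holds its last target.

TASK

The squat sample jar stands at the back of the grey spill tray, shut in by three tall reagent bottles. Move all three bottles out of the way onto the white bench sheet, then stand the jar in the middle of the balance pan, and after that put every bottle back in the tray on the very spot where it stood before. Keep the bottles and the jar upright throughout, and leave the beaker, the marker and the L-shaped scale alone.

Things in the scene. Friction and masses are not known exactly. Their poses are not given: they have to be found in the camera images.
- round_bottle_mid (a point): tall round amber-glass bottle with a paper label, 58 mm across and 150 mm tall, body straight up to 100 mm, then a shoulder and narrow neck; white ribbed screw cap, 26 mm high (its top is the bottle's top), 34 mm across; the cap is where to grip it from above while it stands among the others. The point is on the bottle's axis, half-way up (75 mm above its underside, 75 mm below the top of the cap); z is up. About 300 g
- square_bottle_mid (a point): tall square-bodied white plastic bottle, 52 x 52 mm and 150 mm tall, body straight up to 100 mm, then a narrow neck; white ribbed screw cap, 26 mm high (its top is the bottle's top), 34 mm across; the cap is where to grip it from above while it stands among the others. The point is on the bottle's axis, half-way up (75 mm above its underside, 75 mm below the top of the cap); z is up. About 260 g, x and y are square to its sides
- wide_bottle_mid (a point): tall round white plastic bottle with a wide mouth, 55 mm across and 150 mm tall, body straight up to 106 mm; white ribbed screw cap, 26 mm high (its top is the bottle's top), 48 mm across; the cap is where to grip it from above while it stands among the others. The point is on the bottle's axis, half-way up (75 mm above its underside, 75 mm below the top of the cap); z is up. About 240 g
- jar_mid (a point): squat round sample jar, amber glass with a flat brass-toned metal screw lid, 56 mm across and only 44 mm tall; at the start it stands in the spill tray at the far side from the robot, shut in by the three tall bottles: one in front of it and one at each side, a few millimetres away. The point is on its axis, half-way up (22 mm above its underside). About 120 g
- spill_tray: grey rectangular plastic tray standing on the bench, fixed, 180 mm (its x) by 250 mm (its y) outside, 26 mm high, walls and floor 4 mm thick; origin under its centre at bench height, x points away from the robot (towards the jar), y along its long side. The bottles and the jar stand on its floor, 4 mm above the bench
- bench_sheet: flat white absorbent bench sheet with a pale blue edge, lying fixed on the bench, empty at the start: 250 mm (its x) by 220 mm (its y), 2 mm thick; origin under its centre at bench height. The side area
- pan (a point): centre of the top of the round steel pan of the white laboratory balance (fixed, 235 x 185 mm): pan 130 mm across, its top 72 mm above the bench and higher than the rest of the balance; the pan is rigid. The point lies at the pan's upper surface, z up, x away from the robot. The display lies on the robot's side of the pan
- beaker: empty glass beaker, bystander, 70 mm across and 90 mm tall, standing on the bench beyond the work; origin at the centre of its underside
- marker: violet marker pen, bystander, 138 mm long and 12 mm thick, lying on the bench beyond the work; origin at its middle on the underside, x along the pen
- scale: white plastic L-shaped measuring scale, bystander, legs about 105 and 93 mm long, 25 mm wide, 3 mm thick, lying on the bench beyond the work; origin on the bench near the L's long leg
Not all that is in view belongs to the job. What is shaped like the part that bears wide_bottle_mid but purple or red is not meant. Leave any pink or turquoise look-alike of the part that bears round_bottle_mid alone.

How it is judged:
On the way, in this order (a step that is already met when the one before it is completed fails the run):
1. all three bottles stand upright and released on the bench sheet, while the jar is still in its place (x of round_bottle_mid in the frame of bench_sheet between -0.125 and 0.125 m and y of round_bottle_mid in the frame of bench_sheet between -0.11 and 0.11 m and height (world z) of each of round_bottle_mid, square_bottle_mid, wide_bottle_mid below 0.083 m and x of square_bottle_mid in the frame of bench_sheet between -0.125 and 0.125 m and y of square_bottle_mid in the frame of bench_sheet between -0.11 and 0.11 m and x of wide_bottle_mid in the frame of bench_sheet between -0.125 and 0.125 m and y of wide_bottle_mid in the frame of bench_sheet between -0.11 and 0.11 m and linear speed of each of round_bottle, square_bottle, wide_bottle below 0.02 m/s and angle between each of round_bottle_mid, square_bottle_mid, wide_bottle_mid's own z axis and vertical below 0.12 rad and contact force between each of round_bottle, square_bottle, wide_bottle and the fingers below 0.05 N and distance of jar_mid from where it was at the start of the episode below 0.03 m), for 0.2 s.
2. the jar stands released in the middle of the balance pan, while all three bottles are still on the bench sheet (horizontal distance between jar_mid and pan below 0.015 m and z of jar_mid in the frame of pan between 0.016 and 0.028 m and linear speed of jar below 0.02 m/s and angle between jar_mid's own z axis and vertical below 0.12 rad and contact force between jar and the fingers below 0.05 N and x of round_bottle_mid in the frame of bench_sheet between -0.125 and 0.125 m and y of round_bottle_mid in the frame of bench_sheet between -0.11 and 0.11 m and height (world z) of each of round_bottle_mid, square_bottle_mid, wide_bottle_mid below 0.083 m and x of square_bottle_mid in the frame of bench_sheet between -0.125 and 0.125 m and y of square_bottle_mid in the frame of bench_sheet between -0.11 and 0.11 m and x of wide_bottle_mid in the frame of bench_sheet between -0.125 and 0.125 m and y of wide_bottle_mid in the frame of bench_sheet between -0.11 and 0.11 m), for 0.2 s.
At the end, for the whole second after the job is handed in: Each of the three bottles stands upright in the spill tray within 15 mm of the spot where it stood at the start, and the jar stands upright on the balance pan within 15 mm of its centre; all are released and at rest (distance of each of round_bottle_mid, square_bottle_mid, wide_bottle_mid from where it was at the start of the episode below 0.015 m and horizontal distance between jar_mid and pan below 0.015 m and z of jar_mid in the frame of pan between 0.016 and 0.028 m and linear speed of each of round_bottle, square_bottle, wide_bottle, jar below 0.02 m/s and angle between each of round_bottle_mid, square_bottle_mid, wide_bottle_mid, jar_mid's own z axis and vertical below 0.12 rad and contact force between each of round_bottle, square_bottle, wide_bottle, jar and the fingers below 0.05 N); the robot touches nothing.
It fails at once if a bottle or the jar is tipped by more than 35 degrees (angle between any of round_bottle_mid, square_bottle_mid, wide_bottle_mid, jar_mid's own z axis and vertical above 0.61 rad).
It fails at once if the beaker, the marker or the scale is moved by more than 20 mm (distance of any of beaker, marker, scale from where it was at the start of the episode above 0.02 m).
It also fails if it takes over 141 s, if anything falls off the work surface, if the arm or the gripper's body presses on something with over 40 N, if the wrist force passes 120 N, or if a joint passes its speed limit or range.

## Working session

There is one attempt and no reset: what is moved stays moved. The work goes in short steps, Python scripts to look and compute and a tool call to move; the robot and the scene stay as the last step left them, time stands still between calls to the robot, and variables do not carry over. Pictures are saved under pics/ and viewed, and the job is handed in when it is done.

Besides the shell and the picture viewer there is one more tool, called as name(argument=value, ...) on one line, values as JSON. arm_command: Moves the arm, as the interface text tells. Its arguments: {"type":"object","properties":{"moves":{"type":"array","items":{"type":"array","items":{"type":"number"}}},"force":{"type":"number"}},"required":["moves"]}

```bash
ls; mkdir -p pics; cat > h.py <<'E'
import numpy as np, cv2
from workcell import bot, camera, camera_params
from scipy.spatial.transform import Rotation as R
def grab(n,f=None):
    p,d=camera(n)
    np.savez(f'/tmp/{n}.npz',p=p,d=d)
    if f: cv2.imwrite(f'pics/{f}.png',p[:,:,::-1])
    return p,d
def K(n):
    c=camera_params(n); f=210/np.tan(np.radians(c['vertical_fov'])/2)
    return np.array([[f,0,c['cx']],[0,f,c['cy']],[0,0,1]]),np.array([c['k1'],0,0,0.]),np.array(c['rvec'],float),np.array(c['tvec'],float)
def cloud(n,d):
    k,D,r,t=K(n)
    v,u=np.mgrid[0:d.shape[0],0:d.shape[1]]
    s=cv2.undistortPoints(np.stack([u,v],-1).reshape(-1,1,2).astype(float),k,D).reshape(-1,2)
    P=np.c_[s,np.ones(len(s))]*d.reshape(-1,1)
    M=cv2.Rodrigues(r)[0]
    W=(P-t)@M
    W[d.reshape(-1)==0]=np.nan
    return W.reshape(*d.shape,3)
def proj(n,X):
    k,D,r,t=K(n)
    return cv2.projectPoints(np.atleast_2d(np.array(X,float)),r,t,k,D)[0].reshape(-1,2)
E
python3 - <<'E'
from h import *
for n in('top','side'):
    grab(n,n+'0'); print(camera_params(n))
print(bot.state())
E
```

```text
pics
{'vertical_fov': 51.66045707573686, 'cx': 277.97627349046536, 'cy': 208.7237220161901, 'k1': 0.0042614943917363025, 'rvec': array([ 2.14450477, -2.20609457,  0.04716893]), 'tvec': array([0.0184065 , 0.53873427, 1.00525712])}
{'vertical_fov': 51.62456117798547, 'cx': 278.01743531418646, 'cy': 212.43976775022654, 'k1': -0.06359698255972258, 'rvec': array([ 0.96047794, -2.57403787,  0.95129415]), 'tvec': array([0.4218853 , 0.34864866, 1.03561851])}
{'time_s': 0.1, 'joints': array([-1.31725811e+00,  2.63460029e-01, -4.88506315e-02,  1.25937749e+00,
        7.00920886e-06,  1.41551176e+00]), 'qvel': array([ 0.00022759, -0.00096196,  0.00281856,  0.00128864,  0.0006059 ,
       -0.00135858]), 'tau': array([ 3.43924767e-03, -6.38578248e+01,  3.85064042e+01,  1.00528679e-02,
       -4.85919281e-05, -1.13618486e-05]), 'tcp_pos': array([ 0.20864955, -0.4815091 ,  0.23088937]), 'eef_rot': array([ 9.79180539e-01,  2.02990820e-01, -1.83970378e-05, -4.45545815e-04]), 'wrist_force': array([ 0.05050833, -0.32331002, -0.17274285]), 'ft_torque': array([-0.00055256, -0.00131008,  0.068248  ]), 'grip_width': 1.0022245066073845}
```

View pics/top0.png

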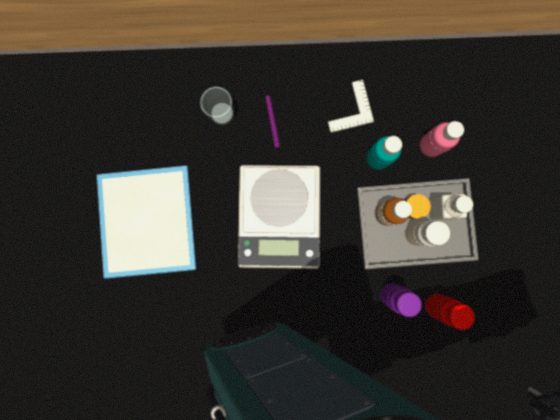

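View pics/side0.png

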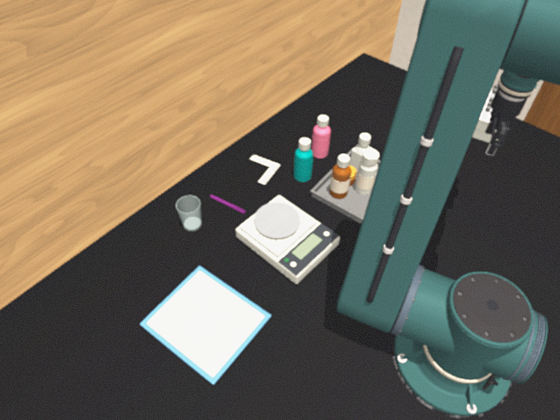

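The top view shows the tray on the right. The candidates are:
- **Round bottle:** amber at (403,209). The teal one at (393,145) and pink one at (455,130) are look-alikes.
- **Wide bottle:** white at (436,233). The purple one at (408,300) and red one at (462,315) are look-alikes.
- **Square bottle:** (462,206).
- **Jar:** brass lid at (418,206).

Next I'll check the choice in a close crop and measure.

```bash
python3 - <<'E'
from h import *
z=np.load('/tmp/top.npz');p,d=z['p'],z['d']
c=cv2.resize(p[110:340,340:500],None,fx=3.4,fy=2.6*1,interpolation=cv2.INTER_CUBIC)
cv2.imwrite('pics/crop0.png',c[:,:,::-1])
W=cloud('top',d); np.save('/tmp/W.npy',W)
Z=W[...,2]
# caps: connected comps at z 0.145..0.165
m=((Z>0.146)&(Z<0.162)).astype(np.uint8); m[:, :350]=0
n,l,s,cc=cv2.connectedComponentsWithStats(m)
for i in range(1,n):
    if s[i,4]>60:
        q=W[l==i]; 
        (a,b),r=cv2.minEnclosingCircle(q[:,:2].astype(np.float32))
        print('cap',cc[i].round(1),s[i,4],q.mean(0).round(4),np.median(q[:,2]).round(4),(round(a,4),round(b,4)),round(2*r,4))
m=((Z>0.043)&(Z<0.055)).astype(np.uint8); m[:, :400]=0;m[:,440:]=0;m[:190]=0;m[222:]=0
n,l,s,cc=cv2.connectedComponentsWithStats(m)
for i in range(1,n):
    if s[i,4]>30:
        q=W[l==i];print('jar',cc[i],s[i,4],q.mean(0).round(4),q.min(0).round(4),q.max(0).round(4))
m=((Z>0.067)&(Z<0.078)).astype(np.uint8); m[:, :230]=0;m[:,330:]=0;m[160:240]*=1;m[235:]=0
n,l,s,cc=cv2.connectedComponentsWithStats(m)
for i in range(1,n):
    if s[i,4]>30:
        q=W[l==i];print('pan',cc[i],s[i,4],q.mean(0).round(4),((q.min(0)+q.max(0))/2).round(4),q.min(0).round(4),q.max(0).round(4))
for u,v in((103,276),(194,268),(187,168),(98,175)): print('sheet',W[v,u].round(4))
for u,v in((358,187),(470,180),(478,260),(366,268)): print('tray',W[v,u].round(4))
for u,v in((215,90),(220,114),(272,120),(360,82),(333,127),(370,117)): print('by',W[v,u].round(4))
E
```

```text
cap [455.1 129.4] 220 [ 0.683  -0.3687  0.15  ] 0.1501 (0.6828, -0.3692) 0.0352
cap [393.2 143.7] 212 [ 0.6574 -0.241   0.1504] 0.1505 (0.6575, -0.2415) 0.0343
cap [463.5 203.7] 246 [ 0.529  -0.3757  0.1539] 0.1541 (0.5292, -0.3766) 0.035
cap [402.8 208.9] 232 [ 0.5222 -0.2533  0.1539] 0.1542 (0.5227, -0.2545) 0.0351
cap [437.2 232.5] 471 [ 0.4723 -0.32    0.1541] 0.1543 (0.4725, -0.3211) 0.0486
cap [408.9 303.9] 463 [ 0.331  -0.2576  0.1505] 0.1506 (0.3308, -0.2583) 0.0492
cap [461.6 316.2] 460 [ 0.3043 -0.3607  0.1505] 0.1505 (0.3041, -0.3612) 0.0485
jar [419.19339623 205.39150943] 424 [ 0.5352 -0.3184  0.0486] [ 0.5086 -0.3436  0.0432] [ 0.5616 -0.2915  0.0534]
jar [434.7   208.675] 40 [ 0.5267 -0.3527  0.0491] [ 0.5029 -0.3594  0.0431] [ 0.5528 -0.3509  0.0546]
pan [278.21423077 197.17192308] 2600 [0.5613 0.0007 0.0726] [5.614e-01 2.000e-04 7.250e-02] [ 0.4968 -0.0637  0.067 ] [0.6259 0.0641 0.078 ]
sheet [3.909e-01 4.276e-01 4.000e-04]
sheet [0.4046 0.2066 0.0071]
sheet [0.6457 0.2216 0.001 ]
sheet [0.6352 0.4393 0.0016]
tray [ 0.5866 -0.1894  0.0023]
tray [ 5.955e-01 -4.559e-01  3.000e-04]
tray [ 4.056e-01 -4.640e-01 -4.000e-04]
tray [ 0.3938 -0.2006  0.002 ]
by [0.8093 0.1373 0.0778]
by [0.7751 0.1382 0.0046]
by [0.755  0.0119 0.0081]
by [ 0.8424 -0.2041  0.0038]
by [ 0.7347 -0.1352  0.0008]
by [ 0.7549 -0.2244  0.0053]
```

View pics/crop0.png

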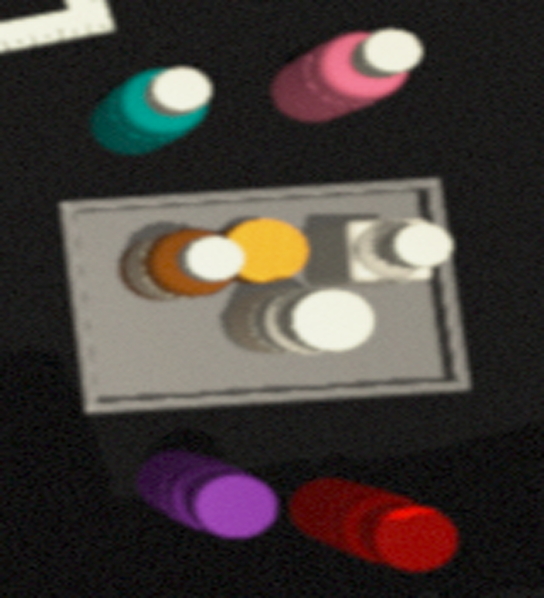

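The crop matches the description: amber round bottle, white wide bottle and white square bottle around the brass jar. The four coloured ones stand outside the tray. Cap tops measure 0.154 m (150 mm + 4 mm floor) and the pan 0.0725 m, both as expected. I'll work with the jaws along world x (tool x = world y), so the last joint stays in range on both sides. The first bottle is the round one.

arm_command(moves=[[31, -7, 0, 0, 0, -0.097, -1], [63, -14, 0, 0, 0, -0.194, -1], [95, -21, 0, 0, 0, -0.29, -1], [126, -28, 0, 0, 0, -0.387, -1], [158, -35, 0, 0, 0, -0.484, -1], [189, -42, 0, 0, 0, -0.581, -1], [221, -49, 0, 0, 0, -0.678, -1], [252, -56, 0, 0, 0, -0.775, -1], [284, -63, 0, 0, 0, -0.872, -1], [315, -70, 0, 0, 0, -0.968, -1], [347, -77, 0, 0, 0, -1.065, -1], [378, -84.5, 0, 0, 0, -1.162, -1]], force=50)

```text
time_s: 1.1
tcp_pos: [0.5231, -0.2527, 0.231]
eef_rot: [0.705, 0.709, -0.0, -0.0]
wrist_force: [0.7, -0.6, 0.3]
grip_width: 0.999
```

arm_command(moves=[[0, 0, 0, 0, 0, 0, -1], [0, 0, 0, 0, 0, 0, -1], [0, 0, 0, 0, 0, 0, -1]])

```text
time_s: 1.35
tcp_pos: [0.5217, -0.254, 0.231]
eef_rot: [0.707, 0.707, -0.0, -0.0]
wrist_force: [-0.6, 0.2, 0.1]
grip_width: 1.0
```

arm_command(moves=[[0, 0.8, 25, 0, 0, 0, -1], [0, 0.8, 50, 0, 0, 0, -1], [0, 0.8, 70, 0, 0, 0, -1], [0, 0.8, 85, 0, 0, 0, -1], [0, 0.8, 98, 0, 0, 0, -1], [0, 0.8, 107, 0, 0, 0, -1], [0, 0.8, 107, 0, 0, 0, -1]])

```text
time_s: 1.93
tcp_pos: [0.5214, -0.2542, 0.1228]
eef_rot: [0.708, 0.706, -0.0, -0.001]
wrist_force: [-0.4, 1.0, 0.1]
grip_width: 1.002
```

```bash
python3 - <<'E'
from h import *
grab('side','s1');grab('top','t1')
a=cv2.imread('pics/s1.png')[120:260,280:460];b=cv2.imread('pics/t1.png')[120:260,340:520]
cv2.imwrite('pics/c1.png',np.hstack([cv2.resize(a,(400,311)),cv2.resize(b,(400,311))]))
E
```

```text
(no output)
```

View pics/c1.png

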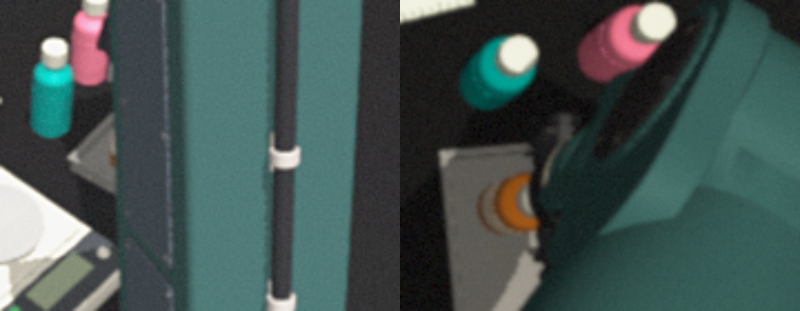

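The arm hides the tray in both views. In the right crop the amber shoulder is visible at about (510,205) beneath the gripper, and the wrist force is near zero. I'll close the gripper.

arm_command(moves=[[0, 0, 0, 0, 0, 0, 1], [0, 0, 0, 0, 0, 0, 1], [0, 0, 0, 0, 0, 0, 1], [0, 0, 0, 0, 0, 0, 1], [0, 0, 0, 0, 0, 0, 1], [0, 0, 0, 0, 0, 0, 1], [0, 0, 0, 0, 0, 0, 1], [0, 0, 0, 0, 0, 0, 1]])

```text
time_s: 2.7
tcp_pos: [0.5232, -0.2541, 0.1248]
eef_rot: [0.707, 0.707, 0.0, 0.001]
wrist_force: [0.6, 0.8, 5.8]
grip_width: 0.386
```

arm_command(moves=[[0, 0, -6, 0, 0, 0, 1], [0, 0, -20, 0, 0, 0, 1], [0, 0, -40, 0, 0, 0, 1], [0, 0, -60, 0, 0, 0, 1], [0, 0, -80, 0, 0, 0, 1], [0, 0, -94, 0, 0, 0, 1], [0, 0, -100, 0, 0, 0, 1], [0, 0, -100, 0, 0, 0, 1]])

```text
time_s: 3.37
tcp_pos: [0.523, -0.2541, 0.2253]
eef_rot: [0.707, 0.707, 0.0, 0.001]
wrist_force: [0.6, 0.3, -4.0]
grip_width: 0.384
```

arm_command(moves=[[8, 0, 0, 0, 0, 0, 1], [25, 2, 0, 0, 0, 0, 1], [50, 5, 0, 0, 0, 0, 1], [80, 8, 0, 0, 0, 0, 1], [112, 11, 0, 0, 0, 0, 1], [144, 14, 0, 0, 0, 0, 1], [176, 17, 0, 0, 0, 0, 1], [208, 20, 0, 0, 0, 0, 1], [240, 23, 0, 0, 0, 0, 1], [272, 26, 0, 0, 0, 0, 1], [304, 29, 0, 0, 0, 0, 1], [336, 32, 0, 0, 0, 0, 1]])

```text
time_s: 4.37
tcp_pos: [0.5537, 0.0841, 0.223]
eef_rot: [0.707, 0.707, -0.001, -0.001]
wrist_force: [0.7, -0.1, -3.7]
grip_width: 0.383
```

arm_command(moves=[[32, 3, 0, 0, 0, 0, 1], [64, 6, 0, 0, 0, 0, 1], [96, 9, 0, 0, 0, 0, 1], [128, 12, 0, 0, 0, 0, 1], [160, 16, 0, 0, 0, 0, 1], [190, 20, 0, 0, 0, 0, 1], [218, 23, 0, 0, 0, 0, 1], [244, 26, 0, 0, 0, 0, 1], [266, 28, 0, 0, 0, 0, 1], [280, 29, 0, 0, 0, 0, 1], [288, 30, 0, 0, 0, 0, 1], [288, 30, 0, 0, 0, 0, 1]])

```text
time_s: 5.37
tcp_pos: [0.584, 0.3714, 0.2227]
eef_rot: [0.707, 0.708, -0.001, -0.0]
wrist_force: [-0.1, -0.2, -3.9]
grip_width: 0.384
```

arm_command(moves=[[0, 0, 12, 0, 0, 0, 1], [0, 0, 32, 0, 0, 0, 1], [0, 0, 54, 0, 0, 0, 1], [0, 0, 74, 0, 0, 0, 1], [0, 0, 86, 0, 0, 0, 1], [0, 0, 92, 0, 0, 0, 1], [0, 0, 96, 0, 0, 0, 1], [0, 0, 98, 0, 0, 0, 1], [0, 0, 98, 0, 0, 0, 1], [0, 0, 98, 0, 0, 0, 1]])

```text
time_s: 6.2
tcp_pos: [0.5851, 0.37, 0.127]
eef_rot: [0.707, 0.707, 0.001, 0.0]
wrist_force: [0.0, -0.3, -2.9]
grip_width: 0.384
```

arm_command(moves=[[0, 0, 1, 0, 0, 0, 1], [0, 0, 2, 0, 0, 0, 1], [0, 0, 2, 0, 0, 0, 1]])

```text
time_s: 6.45
tcp_pos: [0.5848, 0.3701, 0.1244]
eef_rot: [0.707, 0.707, 0.0, 0.0]
wrist_force: [-0.8, -1.2, -3.6]
grip_width: 0.383
```

arm_command(moves=[[0, 0, 0, 0, 0, 0, 1], [0, 0, 0, 0, 0, 0, 1]])

```text
time_s: 6.62
tcp_pos: [0.5848, 0.3701, 0.1244]
eef_rot: [0.707, 0.707, 0.0, 0.0]
wrist_force: [-0.0, -0.4, -2.5]
grip_width: 0.381
```

arm_command(moves=[[0, 0, 1, 0, 0, 0, 1], [0, 0, 2, 0, 0, 0, 1], [0, 0, 2, 0, 0, 0, 1], [0, 0, 2, 0, 0, 0, 1]])

```text
time_s: 6.95
tcp_pos: [0.585, 0.3702, 0.1228]
eef_rot: [0.707, 0.707, 0.0, 0.0]
wrist_force: [-0.3, -1.4, 3.8]
grip_width: 0.383
```

Contact: +3.8 N, at the expected height. I'll release, then retreat.

arm_command(moves=[[0, 0, 0, 0, 0, 0, 0.2], [0, 0, 0, 0, 0, 0, 0], [0, 0, 0, 0, 0, 0, -0.4], [0, 0, 0, 0, 0, 0, -1], [0, 0, 0, 0, 0, 0, -1], [0, 0, 0, 0, 0, 0, -1], [0, 0, -5, 0, 0, 0, -1], [0, 0, -25, 0, 0, 0, -1], [0, 0, -50, 0, 0, 0, -1], [0, 0, -75, 0, 0, 0, -1], [0, 0, -93, 0, 0, 0, -1], [0, 0, -100, 0, 0, 0, -1]])

```text
time_s: 7.95
tcp_pos: [0.5854, 0.3704, 0.2255]
eef_rot: [0.707, 0.707, 0.002, 0.001]
wrist_force: [0.4, 0.6, -0.0]
grip_width: 0.998
```

```bash
python3 - <<'E'
from h import *
p,d=grab('top','t2');grab('side','s2')
a=cv2.imread('pics/s2.png');b=cv2.imread('pics/t2.png')
cv2.imwrite('pics/c2.png',np.hstack([cv2.resize(a,(400,300)),cv2.resize(b,(400,300))]))
W=cloud('top',d);Z=W[...,2]
m=((Z>0.146)&(Z<0.165)).astype(np.uint8)
n,l,s,cc=cv2.connectedComponentsWithStats(m)
for i in range(1,n):
    if 150<s[i,4]<600:
        q=W[l==i]; (a,b),r=cv2.minEnclosingCircle(q[:,:2].astype(np.float32))
        print('cap',cc[i].round(1),np.median(q[:,2]).round(4),(round(a,4),round(b,4)),round(2*r,4))
# jar blob by colour
h=cv2.cvtColor(p,cv2.COLOR_RGB2HSV)
m=(h[...,0]>12)&(h[...,0]<25)&(h[...,1]>150)&(h[...,2]>150); m[:180]=0;m[230:]=0;m[:,:380]=0;m[:,480:]=0
q=W[m];q=q[(q[:,2]>.04)&(q[:,2]<.055)];print('jar',len(q),q.min(0),q.max(0),cv2.minEnclosingCircle(q[:,:2].astype(np.float32)))
E
```

```text
cap [455.1 129.3] 0.1502 (0.6833, -0.3689) 0.0352
cap [393.1 143.8] 0.1503 (0.6571, -0.2416) 0.0352
cap [ 99.4 187.5] 0.1524 (0.5853, 0.3707) 0.035
cap [463.4 203.7] 0.1542 (0.5293, -0.3769) 0.0346
cap [437.2 232.5] 0.1543 (0.4723, -0.3205) 0.0495
cap [409.  303.8] 0.1505 (0.3307, -0.2583) 0.0494
cap [461.6 316.3] 0.1507 (0.3044, -0.3608) 0.0491
jar 81 [ 0.50872401 -0.34262926  0.04014957] [ 0.55954909 -0.28798424  0.05149757] ((0.5349147319793701, -0.3156444728374481), 0.028016110882163048)
```

View pics/c2.png

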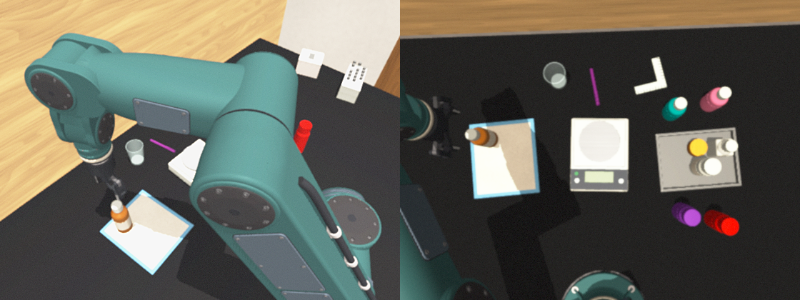

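The round bottle stands upright on the sheet, top view (478,137) in the right half, at (0.585, 0.371). The others haven't moved. Next is the wide bottle.

arm_command(moves=[[-15, -2, 0, 0, 0, 0, -1], [-45, -7, 0, 0, 0, 0, -1], [-80, -13, 0, 0, 0, 0, -1], [-115, -19, 0, 0, 0, 0, -1], [-150, -25, 0, 0, 0, 0, -1], [-185, -31, 0, 0, 0, 0, -1], [-220, -37, 0, 0, 0, 0, -1], [-255, -43, 0, 0, 0, 0, -1], [-290, -48, 0, 0, 0, 0, -1], [-325, -54, 0, 0, 0, 0, -1], [-360, -60, 0, 0, 0, 0, -1], [-395, -65, 0, 0, 0, 0, -1]])

```text
time_s: 9.05
tcp_pos: [0.5184, -0.0264, 0.221]
eef_rot: [0.707, 0.707, -0.0, -0.001]
wrist_force: [0.9, 0.1, 0.2]
grip_width: 1.003
```

arm_command(moves=[[-35, -6, 0, 0, 0, 0, -1], [-70, -12, 0, 0, 0, 0, -1], [-105, -18, 0, 0, 0, 0, -1], [-140, -23, 0, 0, 0, 0, -1], [-175, -28, 0, 0, 0, 0, -1], [-210, -34, 0, 0, 0, 0, -1], [-245, -40, 0, 0, 0, 0, -1], [-272, -45, 0, 0, 0, 0, -1], [-288, -47, 0, 0, 0, 0, -1], [-296, -48, 0, 0, 0, 0, -1], [-296, -48, 0, 0, 0, 0, -1], [-296, -48, 0, 0, 0, 0, -1]])

```text
time_s: 10.05
tcp_pos: [0.4718, -0.32, 0.2218]
eef_rot: [0.707, 0.707, 0.0, -0.001]
wrist_force: [-0.6, 0.4, -0.5]
grip_width: 0.996
```

arm_command(moves=[[0, 0.5, 15, 0, 0, 0, -1], [0, 0.5, 40, 0, 0, 0, -1], [0, 0.5, 62, 0, 0, 0, -1], [0, 0.5, 82, 0, 0, 0, -1], [0, 0.5, 94, 0, 0, 0, -1], [0, 0.5, 98, 0, 0, 0, -1], [0, 0.5, 98, 0, 0, 0, -1]])

```text
time_s: 10.63
tcp_pos: [0.4723, -0.3194, 0.1237]
eef_rot: [0.707, 0.708, 0.0, -0.001]
wrist_force: [-0.1, 0.3, -0.2]
grip_width: 0.998
```

arm_command(moves=[[0, 0, 0, 0, 0, 0, 1], [0, 0, 0, 0, 0, 0, 1], [0, 0, 0, 0, 0, 0, 1], [0, 0, 0, 0, 0, 0, 1], [0, 0, 0, 0, 0, 0, 1], [0, 0, 0, 0, 0, 0, 1], [0, 0, 0, 0, 0, 0, 1]])

```text
time_s: 11.22
tcp_pos: [0.4728, -0.3214, 0.1254]
eef_rot: [0.707, 0.707, 0.0, 0.001]
wrist_force: [-0.2, 0.3, 6.8]
grip_width: 0.545
```

arm_command(moves=[[0, 0, -6, 0, 0, 0, 1], [0, 0, -20, 0, 0, 0, 1], [0, 0, -40, 0, 0, 0, 1], [0, 0, -60, 0, 0, 0, 1], [0, 0, -80, 0, 0, 0, 1], [0, 0, -94, 0, 0, 0, 1], [0, 0, -100, 0, 0, 0, 1], [8, 0, -100, 0, 0, 0, 1], [24, 0, -100, 0, 0, 0, 1], [48, -1, -100, 0, 0, 0, 1], [80, -2, -100, 0, 0, 0, 1], [114, -3, -100, 0, 0, 0, 1]])

```text
time_s: 12.22
tcp_pos: [0.4682, -0.2047, 0.223]
eef_rot: [0.707, 0.707, -0.0, -0.001]
wrist_force: [1.4, 0.1, -2.4]
grip_width: 0.546
```

arm_command(moves=[[33, -1, 0, 0, 0, 0, 1], [66, -2, 0, 0, 0, 0, 1], [99, -2, 0, 0, 0, 0, 1], [132, -3, 0, 0, 0, 0, 1], [165, -4, 0, 0, 0, 0, 1], [198, -5, 0, 0, 0, 0, 1], [231, -6, 0, 0, 0, 0, 1], [264, -6, 0, 0, 0, 0, 1], [297, -7, 0, 0, 0, 0, 1], [330, -8, 0, 0, 0, 0, 1], [363, -9, 0, 0, 0, 0, 1], [396, -10, 0, 0, 0, 0, 1]])

```text
time_s: 13.22
tcp_pos: [0.4571, 0.1913, 0.2233]
eef_rot: [0.707, 0.707, -0.001, -0.001]
wrist_force: [1.3, -0.2, -1.1]
grip_width: 0.548
```

arm_command(moves=[[33, -1, 0, 0, 0, 0, 1], [66, -2, 0, 0, 0, 0, 1], [98, -2, 0, 0, 0, 0, 1], [128, -3, 0, 0, 0, 0, 1], [152, -4, 0, 0, 0, 0, 1], [168, -4, 0, 0, 0, 0, 1], [177, -4, 0, 0, 0, 0, 1], [180, -4, 0, 0, 0, 0, 1], [180, -4, 0, 0, 0, 0, 1], [180, -4, 0, 0, 0, 0, 1]])

```text
time_s: 14.05
tcp_pos: [0.4549, 0.3684, 0.224]
eef_rot: [0.707, 0.707, -0.0, -0.0]
wrist_force: [0.2, -0.2, -2.7]
grip_width: 0.544
```

arm_command(moves=[[0, 0, 12, 0, 0, 0, 1], [0, 0, 32, 0, 0, 0, 1], [0, 0, 54, 0, 0, 0, 1], [0, 0, 74, 0, 0, 0, 1], [0, 0, 88, 0, 0, 0, 1], [0, 0, 94, 0, 0, 0, 1], [0, 0, 98, 0, 0, 0, 1], [0, 0, 100, 0, 0, 0, 1], [0, 0, 101, 0, 0, 0, 1], [0, 0, 102, 0, 0, 0, 1], [0, 0, 102, 0, 0, 0, 1]])

```text
time_s: 14.97
tcp_pos: [0.4557, 0.3693, 0.1234]
eef_rot: [0.707, 0.707, 0.001, 0.0]
wrist_force: [-0.7, -0.7, 3.7]
grip_width: 0.546
```

arm_command(moves=[[0, 0, 0, 0, 0, 0, 1], [0, 0, 0, 0, 0, 0, 1]])

```text
time_s: 15.13
tcp_pos: [0.4558, 0.3694, 0.1234]
eef_rot: [0.707, 0.707, 0.001, 0.0]
wrist_force: [-1.5, -1.1, 6.1]
grip_width: 0.543
```

Contact again at the expected height. I'll release, rise and go back for the square bottle.

arm_command(moves=[[0, 0, 0, 0, 0, 0, 0], [0, 0, 0, 0, 0, 0, -0.2], [0, 0, 0, 0, 0, 0, -0.6], [0, 0, 0, 0, 0, 0, -1], [0, 0, 0, 0, 0, 0, -1], [0, 0, 0, 0, 0, 0, -1], [0, 0, -5, 0, 0, 0, -1], [0, 0, -25, 0, 0, 0, -1], [0, 0, -50, 0, 0, 0, -1], [0, 0, -75, 0, 0, 0, -1], [0, 0, -93, 0, 0, 0, -1], [0, 0, -102, 0, 0, 0, -1]])

```text
time_s: 16.13
tcp_pos: [0.4558, 0.3694, 0.227]
eef_rot: [0.707, 0.707, 0.001, 0.0]
wrist_force: [0.2, 1.0, -0.4]
grip_width: 1.001
```

```bash
cat >> h.py <<'E'
def caps(tag):
    p,d=grab('top',tag)
    W=cloud('top',d);Z=W[...,2]
    m=((Z>0.146)&(Z<0.165)).astype(np.uint8)
    n,l,s,cc=cv2.connectedComponentsWithStats(m)
    for i in range(1,n):
        if 100<s[i,4]<700:
            q=W[l==i]; (a,b),r=cv2.minEnclosingCircle(q[:,:2].astype(np.float32))
            print('cap',cc[i].round(1),np.median(q[:,2]).round(4),(round(a,4),round(b,4)),round(2*r,4))
    return p,d,W
E
python3 - <<'E'
from h import *
caps('t3');print(bot.state()['tcp_pos'])
E
```

```text
cap [455.1 129.4] 0.15 (0.6827, -0.3688) 0.0348
cap [393.3 143.7] 0.1502 (0.6574, -0.2417) 0.0347
cap [ 99.5 187.5] 0.1523 (0.5856, 0.3701) 0.0351
cap [463.6 203.7] 0.1541 (0.5293, -0.3776) 0.0355
cap [ 99.6 249.4] 0.1524 (0.4565, 0.3695) 0.0497
cap [409.  303.9] 0.1506 (0.3306, -0.2584) 0.0493
cap [461.5 316.3] 0.1505 (0.3043, -0.3618) 0.0505
[0.45601999 0.36953153 0.22734817]
```

arm_command(moves=[[-15, 2, 0, 0, 0, 0, -1], [-45, 5, 0, 0, 0, 0, -1], [-80, 8, 0, 0, 0, 0, -1], [-116, 12, 0, 0, 0, 0, -1], [-152, 15, 0, 0, 0, 0, -1], [-188, 19, 0, 0, 0, 0, -1], [-224, 22, 0, 0, 0, 0, -1], [-260, 26, 0, 0, 0, 0, -1], [-296, 29, 0, 0, 0, 0, -1], [-332, 33, 0, 0, 0, 0, -1], [-368, 36, 0, 0, 0, 0, -1], [-404, 40, 0, 0, 0, 0, -1]])

```text
time_s: 17.18
tcp_pos: [0.494, -0.0371, 0.2231]
eef_rot: [0.707, 0.707, -0.0, -0.001]
wrist_force: [1.1, 0.4, -0.3]
grip_width: 0.999
```

arm_command(moves=[[-36, 3, 0, 0, 0, 0, -1], [-72, 7, 0, 0, 0, 0, -1], [-108, 10, 0, 0, 0, 0, -1], [-144, 14, 0, 0, 0, 0, -1], [-180, 18, 0, 0, 0, 0, -1], [-216, 21, 0, 0, 0, 0, -1], [-252, 25, 0, 0, 0, 0, -1], [-288, 28, 0, 0, 0, 0, -1], [-318, 31, 0, 0, 0, 0, -1], [-336, 33, 0, 0, 0, 0, -1], [-342, 33, 0, 0, 0, 0, -1], [-342, 33, 0, 0, 0, 0, -1]])

```text
time_s: 18.18
tcp_pos: [0.5273, -0.3781, 0.2226]
eef_rot: [0.708, 0.706, -0.0, -0.001]
wrist_force: [-0.7, 0.2, 0.5]
grip_width: 1.001
```

arm_command(moves=[[0, 0, 0, 0, 0, 0, -1], [0, 0, 0, 0, 0, 0, -1], [0, 0, 0, 0, 0, 0, -1]])

```text
time_s: 18.43
tcp_pos: [0.5282, -0.3757, 0.2245]
eef_rot: [0.707, 0.707, 0.0, -0.0]
wrist_force: [-0.4, 0.8, -0.3]
grip_width: 0.996
```

arm_command(moves=[[-1, 1, 15, 0, 0, 0, -1], [-1, 1, 40, 0, 0, 0, -1], [-1, 1, 62, 0, 0, 0, -1], [-1, 1, 82, 0, 0, 0, -1], [-1, 1, 94, 0, 0, 0, -1], [-1, 1, 100, 0, 0, 0, -1], [-1, 1, 100, 0, 0, 0, -1]])

```text
time_s: 19.02
tcp_pos: [0.529, -0.3769, 0.1235]
eef_rot: [0.707, 0.707, -0.0, -0.001]
wrist_force: [0.0, -0.4, -0.3]
grip_width: 0.999
```

arm_command(moves=[[0, 0, 0, 0, 0, 0, 1], [0, 0, 0, 0, 0, 0, 1], [0, 0, 0, 0, 0, 0, 1], [0, 0, 0, 0, 0, 0, 1], [0, 0, 0, 0, 0, 0, 1], [0, 0, 0, 0, 0, 0, 1], [0, 0, 0, 0, 0, 0, 1], [0, 0, 0, 0, 0, 0, 1]])

```text
time_s: 19.68
tcp_pos: [0.5297, -0.3782, 0.1251]
eef_rot: [0.707, 0.707, 0.0, 0.001]
wrist_force: [1.6, 0.4, 6.4]
grip_width: 0.384
```

arm_command(moves=[[0, 0, -6, 0, 0, 0, 1], [0, 0, -20, 0, 0, 0, 1], [0, 0, -40, 0, 0, 0, 1], [0, 0, -60, 0, 0, 0, 1], [0, 0, -80, 0, 0, 0, 1], [0, 0, -94, 0, 0, 0, 1], [0, 0, -100, 0, 0, 0, 1], [8, 0, -100, 0, 0, 0, 1], [24, 0, -100, 0, 0, 0, 1], [48, -1, -100, 0, 0, 0, 1], [80, -1, -100, 0, 0, 0, 1], [114, -2, -100, 0, 0, 0, 1]])

```text
time_s: 20.68
tcp_pos: [0.5265, -0.2625, 0.2227]
eef_rot: [0.707, 0.707, -0.0, -0.001]
wrist_force: [1.7, 0.5, -2.4]
grip_width: 0.382
```

arm_command(moves=[[33, 0, 0, 0, 0, 0, 1], [66, -1, 0, 0, 0, 0, 1], [99, -1, 0, 0, 0, 0, 1], [132, -2, 0, 0, 0, 0, 1], [165, -2, 0, 0, 0, 0, 1], [198, -3, 0, 0, 0, 0, 1], [231, -3, 0, 0, 0, 0, 1], [264, -4, 0, 0, 0, 0, 1], [297, -4, 0, 0, 0, 0, 1], [330, -5, 0, 0, 0, 0, 1], [363, -5, 0, 0, 0, 0, 1], [396, -6, 0, 0, 0, 0, 1]])

```text
time_s: 21.68
tcp_pos: [0.52, 0.1339, 0.2232]
eef_rot: [0.707, 0.707, -0.001, -0.001]
wrist_force: [0.2, 0.1, -2.7]
grip_width: 0.382
```

arm_command(moves=[[33, -1, 0, 0, 0, 0, 1], [64, -1, 0, 0, 0, 0, 1], [92, -1, 0, 0, 0, 0, 1], [114, -1, 0, 0, 0, 0, 1], [128, -1, 0, 0, 0, 0, 1], [136, -1, 0, 0, 0, 0, 1], [137, -1, 0, 0, 0, 0, 1], [137, -1, 0, 0, 0, 0, 1], [137, -1, 0, 0, 0, 0, 1]])

```text
time_s: 22.43
tcp_pos: [0.5203, 0.268, 0.2242]
eef_rot: [0.707, 0.707, -0.0, 0.0]
wrist_force: [0.3, 0.3, -3.2]
grip_width: 0.381
```

arm_command(moves=[[0, 0, 12, 0, 0, 0, 1], [0, 0, 32, 0, 0, 0, 1], [0, 0, 54, 0, 0, 0, 1], [0, 0, 74, 0, 0, 0, 1], [0, 0, 88, 0, 0, 0, 1], [0, 0, 94, 0, 0, 0, 1], [0, 0, 98, 0, 0, 0, 1], [0, 0, 100, 0, 0, 0, 1], [0, 0, 101, 0, 0, 0, 1], [0, 0, 102, 0, 0, 0, 1], [0, 0, 102, 0, 0, 0, 1], [0, 0, 102, 0, 0, 0, 1]])

```text
time_s: 23.43
tcp_pos: [0.5208, 0.2692, 0.1231]
eef_rot: [0.707, 0.707, 0.001, 0.0]
wrist_force: [1.0, 0.1, 3.7]
grip_width: 0.382
```

arm_command(moves=[[0, 0, 0, 0, 0, 0, 0.2], [0, 0, 0, 0, 0, 0, 0], [0, 0, 0, 0, 0, 0, -0.5], [0, 0, 0, 0, 0, 0, -1], [0, 0, 0, 0, 0, 0, -1], [0, 0, 0, 0, 0, 0, -1], [0, 0, -5, 0, 0, 0, -1], [0, 0, -25, 0, 0, 0, -1], [0, 0, -50, 0, 0, 0, -1], [0, 0, -75, 0, 0, 0, -1], [0, 0, -93, 0, 0, 0, -1], [0, 0, -102, 0, 0, 0, -1]])

```text
time_s: 24.43
tcp_pos: [0.5209, 0.2693, 0.227]
eef_rot: [0.707, 0.707, 0.001, 0.001]
wrist_force: [0.6, 0.4, -0.3]
grip_width: 1.003
```

arm_command(moves=[[0, 0, 0, 0, 0, 0, -1], [0, 0, 0, 0, 0, 0, -1]])

```text
time_s: 24.6
tcp_pos: [0.5203, 0.269, 0.2238]
eef_rot: [0.707, 0.707, -0.0, -0.0]
wrist_force: [0.0, 0.8, 0.2]
grip_width: 0.999
```

```bash
python3 - <<'E'
from h import *
p,d,W=caps('t4');print(bot.state()['tcp_pos'])
Z=W[...,2]
m=((Z>0.043)&(Z<0.053)).astype(np.uint8); m[:, :390]=0;m[:,460:]=0;m[:185]=0;m[230:]=0
n,l,s,cc=cv2.connectedComponentsWithStats(m)
for i in range(1,n):
    if s[i,4]>60:
        q=W[l==i];print('jar',cc[i],s[i,4],q.mean(0).round(4),cv2.minEnclosingCircle(q[:,:2].astype(np.float32)),q.min(0).round(4),q.max(0).round(4))
grab('side','s4')
a=cv2.imread('pics/s4.png');b=cv2.imread('pics/t4.png')
cv2.imwrite('pics/c4.png',np.hstack([cv2.resize(a,(400,300)),cv2.resize(b,(400,300))]))
E
```

```text
cap [455.1 129.4] 0.1501 (0.6837, -0.3688) 0.036
cap [393.1 143.8] 0.1503 (0.6578, -0.2406) 0.0343
cap [147.1 216.6] 0.1524 (0.5216, 0.2713) 0.0347
cap [ 97.4 249.4] 0.1526 (0.4569, 0.37) 0.0496
cap [409.  303.9] 0.1507 (0.3305, -0.2583) 0.0489
cap [461.6 316.3] 0.1504 (0.3037, -0.3612) 0.05
[0.51994227 0.26891353 0.22321592]
jar [417.92811839 205.71247357] 473 [ 0.5346 -0.3155  0.0486] ((0.5352415442466736, -0.3161137104034424), 0.02830762416124344) [ 0.5087 -0.3437  0.0438] [ 0.5616 -0.2886  0.0529]
```

View pics/c4.png

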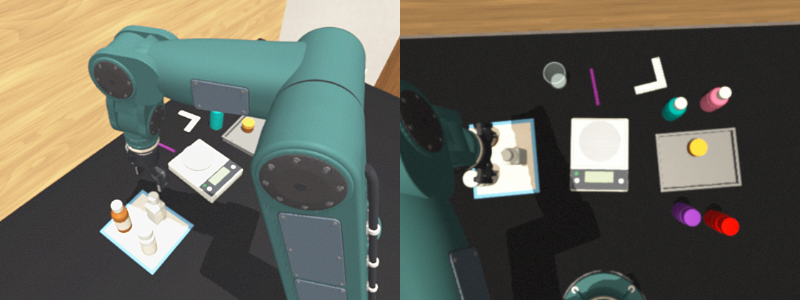

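All three bottles stand on the sheet (left half: (118,220), (147,240), (155,205)). The jar is alone in the tray at (0.535, -0.316), top 0.0486 m. I'll turn the jaws to y so the fingers miss the tray's back wall, then fetch the jar.

arm_command(moves=[[-15, 0, 0, 0, 0, 0, -1], [-45, 1, 0, 0, 0, 0, -1], [-80, 2, 0, 0, 0, 0, -1], [-116, 3, 0, 0, 0, 0, -1], [-152, 4, 0, 0, 0, 0, -1], [-188, 5, 0, 0, 0, 0, -1], [-224, 6, 0, 0, 0, 0, -1], [-260, 7, 0, 0, 0, 0, -1], [-296, 8, 0, 0, 0, 0, -1], [-332, 9, 0, 0, 0, 0, -1], [-368, 10, 0, 0, 0, 0, -1], [-400, 10, 0, 0, 0, 0, -1]])

```text
time_s: 25.7
tcp_pos: [0.5293, -0.1335, 0.2234]
eef_rot: [0.707, 0.707, -0.0, -0.001]
wrist_force: [0.6, 0.3, 0.9]
grip_width: 0.998
```

arm_command(moves=[[-25, 0, 0, 0, 0, -0.1, -1], [-48, 1, 0, 0, 0, -0.21, -1], [-70, 2, 0, 0, 0, -0.32, -1], [-90, 3, 0, 0, 0, -0.43, -1], [-110, 4, 0, 0, 0, -0.54, -1], [-128, 5, 0, 0, 0, -0.65, -1], [-145, 5, 0, 0, 0, -0.76, -1], [-158, 5, 0, 0, 0, -0.87, -1], [-170, 5, 0, 0, 0, -0.98, -1], [-179, 5, 0, 0, 0, -1.09, -1], [-185, 5, 0, 0, 0, -1.2, -1], [-185, 5, 0, 0, 0, -1.3, -1]])

```text
time_s: 26.7
tcp_pos: [0.5343, -0.3174, 0.223]
eef_rot: [0.133, 0.991, 0.0, -0.001]
wrist_force: [0.2, 0.1, 0.2]
grip_width: 0.995
```

arm_command(moves=[[0, 0, 0, 0, 0, -0.1, -1], [0, 0, 0, 0, 0, -0.2, -1], [0, 0, 0, 0, 0, -0.271, -1], [0, 0, 0, 0, 0, -0.271, -1], [0, 0, 0, 0, 0, -0.271, -1], [0, 0, 0, 0, 0, -0.271, -1]])

```text
time_s: 27.2
tcp_pos: [0.5349, -0.3161, 0.2239]
eef_rot: [0.001, 1.0, 0.0, -0.0]
wrist_force: [0.4, -0.4, 0.4]
grip_width: 1.0
```

```bash
python3 - <<'E'
from h import *
s=bot.state();print(s['tcp_pos'],s['joints'],R.from_quat(s['eef_rot']).as_matrix().round(3))
E
```

```text
[ 0.53486674 -0.31606187  0.22385777] [-6.64774072e-01  4.35006346e-01  1.95938825e-01  1.33243949e+00
 -3.20170538e-05 -6.62207079e-01] [[-1.     0.003 -0.001]
 [ 0.003  1.     0.   ]
 [ 0.001  0.    -1.   ]]
```

arm_command(moves=[[0, 0, 15, 0, 0, 0, -1], [0, 0, 45, 0, 0, 0, -1], [0, 0, 80, 0, 0, 0, -1], [0, 0, 112, 0, 0, 0, -1], [0, 0, 142, 0, 0, 0, -1], [0, 0, 168, 0, 0, 0, -1], [0, 0, 188, 0, 0, 0, -1], [0, 0, 202, 0, 0, 0, -1], [0, 0, 210, 0, 0, 0, -1], [0, 0, 213, 0, 0, 0, -1], [0, 0, 213, 0, 0, 0, -1], [0, 0, 213, 0, 0, 0, -1]])

```text
time_s: 28.2
tcp_pos: [0.5356, -0.3163, 0.012]
eef_rot: [0.0, 1.0, -0.0, 0.0]
wrist_force: [-0.9, -0.1, -0.2]
grip_width: 1.002
```

arm_command(moves=[[0, 0, 0, 0, 0, 0, 1], [0, 0, 0, 0, 0, 0, 1], [0, 0, 0, 0, 0, 0, 1], [0, 0, 0, 0, 0, 0, 1], [0, 0, 0, 0, 0, 0, 1], [0, 0, 0, 0, 0, 0, 1], [0, 0, 0, 0, 0, 0, 1]])

```text
time_s: 28.78
tcp_pos: [0.5356, -0.3163, 0.0123]
eef_rot: [-0.0, 1.0, -0.0, 0.001]
wrist_force: [-0.8, 0.7, 8.2]
grip_width: 0.643
```

arm_command(moves=[[0, 0, -6, 0, 0, 0, 1], [0, 0, -22, 0, 0, 0, 1], [0, 0, -44, 0, 0, 0, 1], [0, 0, -66, 0, 0, 0, 1], [0, 0, -88, 0, 0, 0, 1], [0, 0, -104, 0, 0, 0, 1], [0, 0, -112, 0, 0, 0, 1], [0, 4, -112, 0, 0, 0, 1], [-1, 16, -112, 0, 0, 0, 1], [-3, 36, -112, 0, 0, 0, 1], [-5, 62, -112, 0, 0, 0, 1], [-7, 90, -112, 0, 0, 0, 1]])

```text
time_s: 29.78
tcp_pos: [0.5414, -0.2241, 0.1217]
eef_rot: [0.0, 1.0, 0.001, -0.001]
wrist_force: [-0.2, 0.2, -1.6]
grip_width: 0.643
```

arm_command(moves=[[-2, 28, 0, 0, 0, 0, 1], [-4, 56, 0, 0, 0, 0, 1], [-7, 84, 0, 0, 0, 0, 1], [-9, 112, 0, 0, 0, 0, 1], [-12, 140, 0, 0, 0, 0, 1], [-14, 166, 0, 0, 0, 0, 1], [-16, 190, 0, 0, 0, 0, 1], [-18, 210, 0, 0, 0, 0, 1], [-19, 222, 0, 0, 0, 0, 1], [-19, 227, 0, 0, 0, 0, 1], [-19, 227, 0, 0, 0, 0, 1], [-19, 227, 0, 0, 0, 0, 1]])

```text
time_s: 30.78
tcp_pos: [0.5609, 0.0007, 0.1229]
eef_rot: [-0.0, 1.0, -0.0, -0.0]
wrist_force: [0.1, 0.1, -0.9]
grip_width: 0.641
```

```bash
python3 - <<'E'
from h import *
s=bot.state();print(s['tcp_pos'],s['wrist_force'])
E
```

```text
[0.56088679 0.00071466 0.12289764] [ 0.07204579  0.093626   -0.88184428]
```

arm_command(moves=[[0, 0, 8, 0, 0, 0, 1], [0, 0, 20, 0, 0, 0, 1], [0, 0, 30, 0, 0, 0, 1], [0, 0, 37, 0, 0, 0, 1], [0, 0, 40, 0, 0, 0, 1], [0, 0, 42, 0, 0, 0, 1], [0, 0, 43, 0, 0, 0, 1], [0, 0, 43, 0, 0, 0, 1], [0, 0, 43, 0, 0, 0, 1]])

```text
time_s: 31.53
tcp_pos: [0.5614, 0.001, 0.0806]
eef_rot: [-0.0, 1.0, -0.0, 0.0]
wrist_force: [0.2, 0.1, -1.1]
grip_width: 0.644
```

arm_command(moves=[[0, 0, 1, 0, 0, 0, 1], [0, 0, 1, 0, 0, 0, 1], [0, 0, 1, 0, 0, 0, 1]])

```text
time_s: 31.78
tcp_pos: [0.5616, 0.001, 0.0803]
eef_rot: [-0.0, 1.0, -0.0, 0.001]
wrist_force: [-3.5, -0.1, 10.5]
grip_width: 0.642
```

Contact: 10 N upward. I'll release and rise.

arm_command(moves=[[0, 0, -0.5, 0, 0, 0, -0.4], [0, 0, -0.5, 0, 0, 0, -0.5], [0, 0, -0.5, 0, 0, 0, -0.8], [0, 0, -0.5, 0, 0, 0, -1], [0, 0, -0.5, 0, 0, 0, -1], [0, 0, -0.5, 0, 0, 0, -1], [0, 0, -6, 0, 0, 0, -1], [0, 0, -25, 0, 0, 0, -1], [0, 0, -55, 0, 0, 0, -1], [0, 0, -90, 0, 0, 0, -1], [0, 0, -125, 0, 0, 0, -1], [0, 0, -145, 0, 0, 0, -1]])

```text
time_s: 32.78
tcp_pos: [0.5617, 0.001, 0.2284]
eef_rot: [-0.0, 1.0, -0.0, 0.002]
wrist_force: [-0.3, 1.0, 0.5]
grip_width: 1.001
```

arm_command(moves=[[0, 5, 0, 0, 0, 0.08, -1], [0, 20, 0, 0, 0, 0.2, -1], [0, 40, 0, 0, 0, 0.32, -1], [0, 60, 0, 0, 0, 0.44, -1], [0, 80, 0, 0, 0, 0.56, -1], [0, 100, 0, 0, 0, 0.68, -1], [0, 120, 0, 0, 0, 0.8, -1], [0, 130, 0, 0, 0, 0.92, -1], [0, 140, 0, 0, 0, 1.04, -1], [0, 150, 0, 0, 0, 1.16, -1], [0, 150, 0, 0, 0, 1.28, -1], [0, 150, 0, 0, 0, 1.4, -1]])

```text
time_s: 33.78
tcp_pos: [0.561, 0.1517, 0.2246]
eef_rot: [0.646, 0.763, 0.0, 0.0]
wrist_force: [-0.4, 0.5, 0.3]
grip_width: 1.003
```

```bash
python3 - <<'E'
from h import *
p,d,W=caps('t5');s=bot.state();print(s['tcp_pos'],R.from_quat(s['eef_rot']).as_matrix().round(3)[:,0])
h=cv2.cvtColor(p,cv2.COLOR_RGB2HSV)
Z=W[...,2]
m=((Z>0.110)&(Z<0.122)).astype(np.uint8); m[:, :230]=0;m[:,330:]=0
n,l,ss,cc=cv2.connectedComponentsWithStats(m)
for i in range(1,n):
    if ss[i,4]>60:
        q=W[l==i];print('jar',cc[i],ss[i,4],q.mean(0).round(4),cv2.minEnclosingCircle(q[:,:2].astype(np.float32)))
grab('side','s5')
a=cv2.imread('pics/s5.png');b=cv2.imread('pics/t5.png')
cv2.imwrite('pics/c5.png',np.hstack([cv2.resize(a,(400,300)),cv2.resize(b,(400,300))]))
E
```

```text
cap [455.1 129.2] 0.1502 (0.6839, -0.3691) 0.0346
cap [393.2 143.8] 0.1503 (0.6575, -0.2413) 0.0348
cap [409.  303.8] 0.1505 (0.3308, -0.2581) 0.0489
cap [461.6 316.3] 0.1506 (0.3035, -0.3609) 0.0501
[0.56106102 0.15140089 0.22463681] [-0.156  0.988 -0.   ]
jar [276.65028355 195.463138  ] 529 [0.5608 0.0029 0.1168] ((0.5615085363388062, 0.0029581417329609394), 0.028106648474931717)
```

View pics/c5.png

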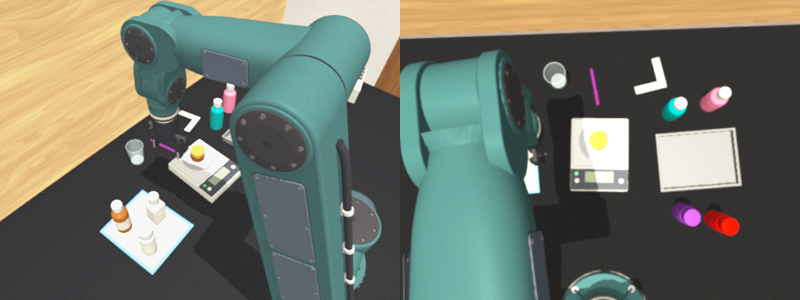

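The jar stands on the pan, at (198,153) in the side half. It is 2–3 mm from the centre, and its top at 0.1168 m agrees with 0.072 + 0.044. The bottles go back in reverse order, square first.

arm_command(moves=[[12, -2, 0, 0, 0, 0.06, -1], [36, -6, 0, 0, 0, 0.12, -1], [64, -10, 0, 0, 0, 0.171, -1], [90, -14, 0, 0, 0, 0.171, -1], [112, -17, 0, 0, 0, 0.171, -1], [124, -19, 0, 0, 0, 0.171, -1], [124, -19, 0, 0, 0, 0.171, -1], [124, -19, 0, 0, 0, 0.171, -1], [124, -19, 0, 0, 0, 0.171, -1]])

```text
time_s: 34.63
tcp_pos: [0.5217, 0.2692, 0.2243]
eef_rot: [0.707, 0.707, -0.0, 0.0]
wrist_force: [-0.1, -1.0, 0.4]
grip_width: 1.0
```

```bash
python3 - <<'E'
from h import *
s=bot.state();print(s['tcp_pos'],R.from_quat(s['eef_rot']).as_matrix().round(3)[:,0])
E
```

```text
[0.52168223 0.26920963 0.22432444] [-0.001  1.    -0.   ]
```

arm_command(moves=[[1, 0, 15, 0, 0, 0, -1], [1, 0, 40, 0, 0, 0, -1], [1, 0, 62, 0, 0, 0, -1], [1, 0, 84, 0, 0, 0, -1], [1, 0, 97, 0, 0, 0, -1], [1, 0, 102, 0, 0, 0, -1], [1, 0, 102, 0, 0, 0, -1]])

```text
time_s: 35.22
tcp_pos: [0.5212, 0.27, 0.1215]
eef_rot: [0.707, 0.707, -0.001, -0.0]
wrist_force: [-0.5, -0.2, -0.3]
grip_width: 1.0
```

arm_command(moves=[[0, 0, 0, 0, 0, 0, 1], [0, 0, 0, 0, 0, 0, 1], [0, 0, 0, 0, 0, 0, 1], [0, 0, 0, 0, 0, 0, 1], [0, 0, 0, 0, 0, 0, 1], [0, 0, 0, 0, 0, 0, 1], [0, 0, 0, 0, 0, 0, 1], [0, 0, 0, 0, 0, 0, 1]])

```text
time_s: 35.88
tcp_pos: [0.5219, 0.2712, 0.1231]
eef_rot: [0.707, 0.707, 0.001, 0.0]
wrist_force: [0.4, -0.8, 5.0]
grip_width: 0.382
```

The jar's top is now at 0.116 m on the route, so I'll carry the bottles higher: 150 mm lift.

arm_command(moves=[[0, 0, -6, 0, 0, 0, 1], [0, 0, -20, 0, 0, 0, 1], [0, 0, -45, 0, 0, 0, 1], [0, 0, -75, 0, 0, 0, 1], [0, 0, -105, 0, 0, 0, 1], [0, 0, -130, 0, 0, 0, 1], [0, 0, -145, 0, 0, 0, 1], [-5, 0, -150, 0, 0, 0, 1], [-20, 0, -150, 0, 0, 0, 1], [-44, 0, -150, 0, 0, 0, 1], [-75, 1, -150, 0, 0, 0, 1], [-108, 1, -150, 0, 0, 0, 1]])

```text
time_s: 36.88
tcp_pos: [0.5214, 0.1614, 0.2708]
eef_rot: [0.707, 0.708, -0.001, -0.001]
wrist_force: [-0.1, -0.6, -2.4]
grip_width: 0.382
```

arm_command(moves=[[-33, 0, 0, 0, 0, 0, 1], [-66, 1, 0, 0, 0, 0, 1], [-99, 1, 0, 0, 0, 0, 1], [-132, 2, 0, 0, 0, 0, 1], [-165, 2, 0, 0, 0, 0, 1], [-198, 3, 0, 0, 0, 0, 1], [-231, 3, 0, 0, 0, 0, 1], [-264, 3, 0, 0, 0, 0, 1], [-297, 4, 0, 0, 0, 0, 1], [-330, 4, 0, 0, 0, 0, 1], [-363, 5, 0, 0, 0, 0, 1], [-396, 5, 0, 0, 0, 0, 1]])

```text
time_s: 37.88
tcp_pos: [0.5259, -0.2351, 0.271]
eef_rot: [0.707, 0.707, -0.0, -0.001]
wrist_force: [0.7, 0.3, -2.8]
grip_width: 0.387
```

arm_command(moves=[[-33, 0, 0, 0, 0, 0, 1], [-64, 1, 0, 0, 0, 0, 1], [-94, 1, 0, 0, 0, 0, 1], [-118, 2, 0, 0, 0, 0, 1], [-134, 2, 0, 0, 0, 0, 1], [-142, 2, 0, 0, 0, 0, 1], [-143, 2, 0, 0, 0, 0, 1], [-143, 2, 0, 0, 0, 0, 1], [-143, 2, 0, 0, 0, 0, 1], [-143, 2, 0, 0, 0, 0, 1]])

```text
time_s: 38.72
tcp_pos: [0.5293, -0.3749, 0.2725]
eef_rot: [0.707, 0.707, 0.0, -0.0]
wrist_force: [0.1, 1.0, -2.2]
grip_width: 0.383
```

arm_command(moves=[[-2, 0, 12, 0, 0, 0, 1], [-2, 0, 36, 0, 0, 0, 1], [-2, 0, 64, 0, 0, 0, 1], [-2, 0, 92, 0, 0, 0, 1], [-2, 0, 115, 0, 0, 0, 1], [-2, 0, 130, 0, 0, 0, 1], [-2, 0, 138, 0, 0, 0, 1], [-2, 0, 143, 0, 0, 0, 1], [-2, 0, 146, 0, 0, 0, 1], [-2, 0, 147, 0, 0, 0, 1], [-2, 0, 147.5, 0, 0, 0, 1], [-2, 0, 147.5, 0, 0, 0, 1]])

```text
time_s: 39.72
tcp_pos: [0.5296, -0.3782, 0.1255]
eef_rot: [0.707, 0.707, 0.0, 0.001]
wrist_force: [-0.7, -0.1, -2.6]
grip_width: 0.384
```

arm_command(moves=[[0, 0, 0.5, 0, 0, 0, 1], [0, 0, 0.5, 0, 0, 0, 1], [0, 0, 0.5, 0, 0, 0, 1]])

```text
time_s: 39.97
tcp_pos: [0.5297, -0.3784, 0.1251]
eef_rot: [0.707, 0.707, 0.0, 0.001]
wrist_force: [-0.2, -0.3, 5.2]
grip_width: 0.381
```

arm_command(moves=[[0, 0, 0, 0, 0, 0, 0.2], [0, 0, 0, 0, 0, 0, 0], [0, 0, 0, 0, 0, 0, -0.5], [0, 0, 0, 0, 0, 0, -1], [0, 0, 0, 0, 0, 0, -1], [0, 0, 0, 0, 0, 0, -1], [0, 0, -5, 0, 0, 0, -1], [0, 0, -25, 0, 0, 0, -1], [0, 0, -50, 0, 0, 0, -1], [0, 0, -75, 0, 0, 0, -1], [0, 0, -93, 0, 0, 0, -1], [0, 0, -100, 0, 0, 0, -1]])

```text
time_s: 40.97
tcp_pos: [0.5299, -0.3785, 0.2274]
eef_rot: [0.707, 0.707, 0.0, 0.002]
wrist_force: [-0.5, -0.6, -0.6]
grip_width: 1.002
```

arm_command(moves=[[15, -2, 0, 0, 0, 0, -1], [45, -5, 0, 0, 0, 0, -1], [80, -8, 0, 0, 0, 0, -1], [116, -12, 0, 0, 0, 0, -1], [152, -15, 0, 0, 0, 0, -1], [188, -19, 0, 0, 0, 0, -1], [224, -22, 0, 0, 0, 0, -1], [260, -26, 0, 0, 0, 0, -1], [296, -29, 0, 0, 0, 0, -1], [332, -33, 0, 0, 0, 0, -1], [368, -36, 0, 0, 0, 0, -1], [404, -40, 0, 0, 0, 0, -1]])

```text
time_s: 41.97
tcp_pos: [0.4886, 0.0277, 0.2239]
eef_rot: [0.707, 0.707, -0.0, -0.0]
wrist_force: [1.4, 0.2, 0.0]
grip_width: 0.999
```

arm_command(moves=[[36, -3, 0, 0, 0, 0, -1], [72, -7, 0, 0, 0, 0, -1], [108, -10, 0, 0, 0, 0, -1], [144, -14, 0, 0, 0, 0, -1], [180, -18, 0, 0, 0, 0, -1], [216, -21, 0, 0, 0, 0, -1], [252, -25, 0, 0, 0, 0, -1], [288, -28, 0, 0, 0, 0, -1], [318, -31, 0, 0, 0, 0, -1], [336, -33, 0, 0, 0, 0, -1], [343, -33, 0, 0, 0, 0, -1], [343, -33, 0, 0, 0, 0, -1]])

```text
time_s: 42.97
tcp_pos: [0.456, 0.37, 0.2235]
eef_rot: [0.706, 0.708, -0.0, -0.0]
wrist_force: [-1.0, 0.3, -0.4]
grip_width: 0.999
```

arm_command(moves=[[0, 0, 0, 0, 0, 0, -1], [0, 0, 0, 0, 0, 0, -1], [0, 0, 0, 0, 0, 0, -1]])

```text
time_s: 43.22
tcp_pos: [0.4566, 0.3679, 0.2244]
eef_rot: [0.708, 0.707, -0.0, 0.0]
wrist_force: [0.3, 0.6, 0.1]
grip_width: 1.001
```

```bash
python3 - <<'E'
from h import *
caps('t6');s=bot.state();print(s['tcp_pos'],R.from_quat(s['eef_rot']).as_matrix().round(3)[:,0])
E
```

```text
cap [455.  129.4] 0.1502 (0.6838, -0.3692) 0.0355
cap [393.1 143.8] 0.1502 (0.6574, -0.242) 0.0352
cap [ 99.4 187.5] 0.1524 (0.5846, 0.3706) 0.0354
cap [464.6 204.1] 0.1542 (0.5283, -0.3794) 0.0349
cap [ 99.7 249.3] 0.1524 (0.4564, 0.3695) 0.0499
cap [409.  303.8] 0.1506 (0.3308, -0.258) 0.0495
cap [461.7 316.3] 0.1505 (0.3038, -0.3615) 0.0495
[0.45662643 0.36801684 0.22448042] [0.001 1.    0.   ]
```

The square bottle is back at (0.528, -0.379) against (0.529, -0.377), within 3 mm. Now the wide one.

arm_command(moves=[[1, 0, 15, 0, 0, 0, -1], [1, 0, 40, 0, 0, 0, -1], [1, 0, 62, 0, 0, 0, -1], [1, 0, 84, 0, 0, 0, -1], [1, 0, 97, 0, 0, 0, -1], [1, 0, 102, 0, 0, 0, -1], [1, 0, 102, 0, 0, 0, -1]])

```text
time_s: 43.85
tcp_pos: [0.4561, 0.3692, 0.1216]
eef_rot: [0.707, 0.707, -0.001, -0.0]
wrist_force: [1.0, -0.3, -0.1]
grip_width: 1.0
```

arm_command(moves=[[0, 0, 0, 0, 0, 0, 1], [0, 0, 0, 0, 0, 0, 1], [0, 0, 0, 0, 0, 0, 1], [0, 0, 0, 0, 0, 0, 1], [0, 0, 0, 0, 0, 0, 1], [0, 0, 0, 0, 0, 0, 1], [0, 0, 0, 0, 0, 0, 1]])

```text
time_s: 44.43
tcp_pos: [0.4569, 0.3703, 0.1235]
eef_rot: [0.707, 0.707, 0.001, 0.0]
wrist_force: [0.1, -0.5, 6.1]
grip_width: 0.545
```

arm_command(moves=[[0, 0, -6, 0, 0, 0, 1], [0, 0, -20, 0, 0, 0, 1], [0, 0, -45, 0, 0, 0, 1], [0, 0, -75, 0, 0, 0, 1], [0, 0, -105, 0, 0, 0, 1], [0, 0, -130, 0, 0, 0, 1], [0, 0, -145, 0, 0, 0, 1], [-5, 0, -150, 0, 0, 0, 1], [-20, 0, -150, 0, 0, 0, 1], [-44, 1, -150, 0, 0, 0, 1], [-75, 2, -150, 0, 0, 0, 1], [-108, 3, -150, 0, 0, 0, 1]])

```text
time_s: 45.43
tcp_pos: [0.4587, 0.2609, 0.2715]
eef_rot: [0.707, 0.708, -0.0, -0.0]
wrist_force: [0.6, 0.2, -0.9]
grip_width: 0.545
```

arm_command(moves=[[-34, 1, 0, 0, 0, 0, 1], [-68, 2, 0, 0, 0, 0, 1], [-102, 2, 0, 0, 0, 0, 1], [-136, 3, 0, 0, 0, 0, 1], [-170, 4, 0, 0, 0, 0, 1], [-204, 5, 0, 0, 0, 0, 1], [-238, 6, 0, 0, 0, 0, 1], [-272, 6, 0, 0, 0, 0, 1], [-306, 7, 0, 0, 0, 0, 1], [-340, 8, 0, 0, 0, 0, 1], [-374, 9, 0, 0, 0, 0, 1], [-408, 10, 0, 0, 0, 0, 1]])

```text
time_s: 46.43
tcp_pos: [0.4684, -0.1477, 0.2718]
eef_rot: [0.707, 0.707, -0.0, -0.0]
wrist_force: [1.6, 0.4, -1.3]
grip_width: 0.548
```

arm_command(moves=[[-34, 0, 0, 0, 0, 0, 1], [-68, 1, 0, 0, 0, 0, 1], [-100, 1, 0, 0, 0, 0, 1], [-130, 2, 0, 0, 0, 0, 1], [-154, 3, 0, 0, 0, 0, 1], [-168, 3, 0, 0, 0, 0, 1], [-174, 3, 0, 0, 0, 0, 1], [-174, 3, 0, 0, 0, 0, 1], [-174, 3, 0, 0, 0, 0, 1], [-174, 3, 0, 0, 0, 0, 1]])

```text
time_s: 47.27
tcp_pos: [0.4723, -0.3187, 0.2725]
eef_rot: [0.707, 0.707, 0.0, -0.0]
wrist_force: [0.7, -0.1, -3.0]
grip_width: 0.544
```

arm_command(moves=[[0, 0, 12, 0, 0, 0, 1], [0, 0, 36, 0, 0, 0, 1], [0, 0, 64, 0, 0, 0, 1], [0, 0, 92, 0, 0, 0, 1], [0, 0, 115, 0, 0, 0, 1], [0, 0, 130, 0, 0, 0, 1], [0, 0, 138, 0, 0, 0, 1], [0, 0, 143, 0, 0, 0, 1], [0, 0, 146, 0, 0, 0, 1], [0, 0, 147, 0, 0, 0, 1], [0, 0, 148, 0, 0, 0, 1], [0, 0, 148, 0, 0, 0, 1]])

```text
time_s: 48.27
tcp_pos: [0.4728, -0.3204, 0.1255]
eef_rot: [0.707, 0.707, -0.0, 0.001]
wrist_force: [-0.4, 1.1, 3.5]
grip_width: 0.545
```

arm_command(moves=[[0, 0, 0, 0, 0, 0, 1], [0, 0, 0, 0, 0, 0, 1]])

```text
time_s: 48.43
tcp_pos: [0.4728, -0.3204, 0.1255]
eef_rot: [0.707, 0.707, 0.0, 0.001]
wrist_force: [-0.6, 2.0, 6.6]
grip_width: 0.549
```

arm_command(moves=[[0, 0, 0, 0, 0, 0, 0], [0, 0, 0, 0, 0, 0, -0.2], [0, 0, 0, 0, 0, 0, -0.6], [0, 0, 0, 0, 0, 0, -1], [0, 0, 0, 0, 0, 0, -1], [0, 0, 0, 0, 0, 0, -1], [0, 0, -5, 0, 0, 0, -1], [0, 0, -25, 0, 0, 0, -1], [0, 0, -50, 0, 0, 0, -1], [0, 0, -75, 0, 0, 0, -1], [0, 0, -93, 0, 0, 0, -1], [0, 0, -100, 0, 0, 0, -1]])

```text
time_s: 49.43
tcp_pos: [0.4729, -0.3205, 0.2272]
eef_rot: [0.707, 0.707, 0.0, 0.002]
wrist_force: [-0.0, 0.0, -0.2]
grip_width: 1.002
```

arm_command(moves=[[15, 2, 0, 0, 0, 0, -1], [45, 7, 0, 0, 0, 0, -1], [80, 13, 0, 0, 0, 0, -1], [115, 19, 0, 0, 0, 0, -1], [150, 25, 0, 0, 0, 0, -1], [185, 31, 0, 0, 0, 0, -1], [220, 37, 0, 0, 0, 0, -1], [255, 43, 0, 0, 0, 0, -1], [290, 48, 0, 0, 0, 0, -1], [325, 54, 0, 0, 0, 0, -1], [360, 60, 0, 0, 0, 0, -1], [395, 65, 0, 0, 0, 0, -1]])

```text
time_s: 50.43
tcp_pos: [0.5365, 0.0775, 0.2232]
eef_rot: [0.707, 0.707, -0.0, -0.001]
wrist_force: [1.3, -0.7, 0.3]
grip_width: 1.0
```

arm_command(moves=[[35, 6, 0, 0, 0, 0, -1], [70, 12, 0, 0, 0, 0, -1], [105, 18, 0, 0, 0, 0, -1], [140, 23, 0, 0, 0, 0, -1], [175, 28, 0, 0, 0, 0, -1], [210, 34, 0, 0, 0, 0, -1], [245, 40, 0, 0, 0, 0, -1], [272, 45, 0, 0, 0, 0, -1], [288, 47, 0, 0, 0, 0, -1], [295, 48, 0, 0, 0, 0, -1], [295, 48, 0, 0, 0, 0, -1], [295, 48, 0, 0, 0, 0, -1]])

```text
time_s: 51.43
tcp_pos: [0.5848, 0.3696, 0.2236]
eef_rot: [0.707, 0.707, -0.001, -0.0]
wrist_force: [0.9, -0.7, -0.1]
grip_width: 0.999
```

arm_command(moves=[[0, 0, 0, 0, 0, 0, -1], [0, 0, 0, 0, 0, 0, -1], [0, 0, 0, 0, 0, 0, -1]])

```text
time_s: 51.68
tcp_pos: [0.5854, 0.369, 0.2247]
eef_rot: [0.708, 0.707, 0.0, 0.0]
wrist_force: [0.0, -0.1, 0.0]
grip_width: 1.001
```

```bash
python3 - <<'E'
from h import *
caps('t7');s=bot.state();print(s['tcp_pos'],R.from_quat(s['eef_rot']).as_matrix().round(3)[:,0])
E
```

```text
cap [455.  129.4] 0.1499 (0.684, -0.369) 0.0354
cap [393.2 143.8] 0.1502 (0.6575, -0.2413) 0.035
cap [ 99.4 187.4] 0.1525 (0.5846, 0.3707) 0.0354
cap [464.6 204.1] 0.1542 (0.5281, -0.3792) 0.0352
cap [437.4 232.9] 0.1543 (0.4713, -0.322) 0.0499
cap [409.  303.9] 0.1504 (0.3307, -0.2584) 0.0495
cap [461.6 316.2] 0.1506 (0.3043, -0.3616) 0.0497
[0.58545244 0.36920287 0.22463489] [0.001 1.    0.   ]
```

The wide bottle is back within 2 mm. Last is the round bottle.

arm_command(moves=[[1, 0, 15, 0, 0, 0, -1], [1, 0, 40, 0, 0, 0, -1], [1, 0, 62, 0, 0, 0, -1], [1, 0, 84, 0, 0, 0, -1], [1, 0, 97, 0, 0, 0, -1], [1, 0, 102, 0, 0, 0, -1], [1, 0, 102, 0, 0, 0, -1]])

```text
time_s: 52.32
tcp_pos: [0.5849, 0.3705, 0.1215]
eef_rot: [0.707, 0.707, -0.001, -0.0]
wrist_force: [0.0, 0.2, 0.8]
grip_width: 1.001
```

arm_command(moves=[[0, 0, 0, 0, 0, 0, 1], [0, 0, 0, 0, 0, 0, 1], [0, 0, 0, 0, 0, 0, 1], [0, 0, 0, 0, 0, 0, 1], [0, 0, 0, 0, 0, 0, 1], [0, 0, 0, 0, 0, 0, 1], [0, 0, 0, 0, 0, 0, 1], [0, 0, 0, 0, 0, 0, 1]])

```text
time_s: 52.98
tcp_pos: [0.5858, 0.3712, 0.1232]
eef_rot: [0.707, 0.707, 0.001, 0.0]
wrist_force: [0.7, -0.2, 5.8]
grip_width: 0.378
```

arm_command(moves=[[0, 0, -6, 0, 0, 0, 1], [0, 0, -20, 0, 0, 0, 1], [0, 0, -45, 0, 0, 0, 1], [0, 0, -75, 0, 0, 0, 1], [0, 0, -105, 0, 0, 0, 1], [0, 0, -130, 0, 0, 0, 1], [0, 0, -145, 0, 0, 0, 1], [-5, 0, -150, 0, 0, 0, 1], [-20, -2, -150, 0, 0, 0, 1], [-44, -4, -150, 0, 0, 0, 1], [-75, -7, -150, 0, 0, 0, 1], [-107, -11, -150, 0, 0, 0, 1]])

```text
time_s: 53.98
tcp_pos: [0.5736, 0.2629, 0.2709]
eef_rot: [0.707, 0.707, -0.001, -0.0]
wrist_force: [0.5, -0.5, -3.1]
grip_width: 0.381
```

arm_command(moves=[[-32, -3, 0, 0, 0, 0, 1], [-64, -6, 0, 0, 0, 0, 1], [-96, -9, 0, 0, 0, 0, 1], [-128, -12, 0, 0, 0, 0, 1], [-160, -16, 0, 0, 0, 0, 1], [-192, -19, 0, 0, 0, 0, 1], [-224, -22, 0, 0, 0, 0, 1], [-256, -25, 0, 0, 0, 0, 1], [-288, -28, 0, 0, 0, 0, 1], [-320, -31, 0, 0, 0, 0, 1], [-352, -35, 0, 0, 0, 0, 1], [-384, -38, 0, 0, 0, 0, 1]])

```text
time_s: 54.98
tcp_pos: [0.5351, -0.1215, 0.2715]
eef_rot: [0.707, 0.707, -0.0, -0.001]
wrist_force: [0.3, 0.5, -3.2]
grip_width: 0.379
```

arm_command(moves=[[-32, -3, 0, 0, 0, 0, 1], [-62, -6, 0, 0, 0, 0, 1], [-90, -9, 0, 0, 0, 0, 1], [-112, -11, 0, 0, 0, 0, 1], [-126, -12, 0, 0, 0, 0, 1], [-133, -13, 0, 0, 0, 0, 1], [-134, -13, 0, 0, 0, 0, 1], [-134, -13, 0, 0, 0, 0, 1], [-134, -13, 0, 0, 0, 0, 1], [-134, -13, 0, 0, 0, 0, 1]])

```text
time_s: 55.82
tcp_pos: [0.5235, -0.2529, 0.2724]
eef_rot: [0.707, 0.708, 0.0, -0.0]
wrist_force: [0.0, 0.5, -3.7]
grip_width: 0.38
```

arm_command(moves=[[0, 0, 12, 0, 0, 0, 1], [0, -1, 36, 0, 0, 0, 1], [0, -1, 64, 0, 0, 0, 1], [0, -1, 92, 0, 0, 0, 1], [0, -1, 115, 0, 0, 0, 1], [0, -1, 130, 0, 0, 0, 1], [0, -1, 138, 0, 0, 0, 1], [0, -1, 143, 0, 0, 0, 1], [0, -1, 146, 0, 0, 0, 1], [0, -1, 147, 0, 0, 0, 1], [0, -1, 148, 0, 0, 0, 1], [0, -1, 148, 0, 0, 0, 1]])

```text
time_s: 56.82
tcp_pos: [0.5229, -0.2543, 0.1252]
eef_rot: [0.707, 0.707, 0.0, 0.001]
wrist_force: [0.2, 0.2, 0.3]
grip_width: 0.382
```

arm_command(moves=[[0, 0, 0, 0, 0, 0, 1], [0, 0, 0, 0, 0, 0, 1]])

```text
time_s: 56.98
tcp_pos: [0.5229, -0.2543, 0.1252]
eef_rot: [0.707, 0.707, 0.0, 0.001]
wrist_force: [0.1, -0.2, 4.9]
grip_width: 0.383
```

arm_command(moves=[[0, 0, 0, 0, 0, 0, 0.2], [0, 0, 0, 0, 0, 0, 0], [0, 0, 0, 0, 0, 0, -0.5], [0, 0, 0, 0, 0, 0, -1], [0, 0, 0, 0, 0, 0, -1], [0, 0, 0, 0, 0, 0, -1], [0, 0, -5, 0, 0, 0, -1], [0, 0, -25, 0, 0, 0, -1], [0, 0, -50, 0, 0, 0, -1], [0, 0, -75, 0, 0, 0, -1], [0, 0, -93, 0, 0, 0, -1], [0, 0, -110, 0, 0, 0, -1]])

```text
time_s: 57.98
tcp_pos: [0.5224, -0.2541, 0.2362]
eef_rot: [0.707, 0.707, 0.0, 0.001]
wrist_force: [-0.1, -0.2, 0.2]
grip_width: 0.999
```

arm_command(moves=[[30, -5, 0, 0, 0, 0, -1], [65, -10, 0, 0, 0, 0, -1], [100, -15, 0, 0, 0, 0, -1], [135, -20, 0, 0, 0, 0, -1], [170, -25, 0, 0, 0, 0, -1], [205, -30, 0, 0, 0, 0, -1], [240, -35, 0, 0, 0, 0, -1], [275, -40, 0, 0, 0, 0, -1], [310, -45, 0, 0, 0, 0, -1], [345, -50, 0, 0, 0, 0, -1], [380, -55, 0, 0, 0, 0, -1], [415, -60, 0, 0, 0, 0, -1]])

```text
time_s: 58.98
tcp_pos: [0.4617, 0.1627, 0.2348]
eef_rot: [0.707, 0.707, 0.0, 0.0]
wrist_force: [1.5, -0.4, 0.3]
grip_width: 1.001
```

arm_command(moves=[[35, -5, 0, 0, 0, 0, -1], [70, -10, 0, 0, 0, 0, -1], [100, -10, 0, 0, 0, 0, -1], [120, -10, 0, 0, 0, 0, -1], [130, -10, 0, 0, 0, 0, -1], [130, -10, 0, 0, 0, 0, -1], [130, -10, 0, 0, 0, 0, -1], [130, -10, 0, 0, 0, 0, -1], [130, -10, 0, 0, 0, 0, -1]])

```text
time_s: 59.73
tcp_pos: [0.4525, 0.2899, 0.2345]
eef_rot: [0.708, 0.707, 0.0, 0.0]
wrist_force: [0.6, -0.8, -0.1]
grip_width: 1.004
```

```bash
python3 - <<'E'
from h import *
p,d,W=caps('t8');s=bot.state();print(s['tcp_pos'],abs(s['qvel']).max(),s['wrist_force'])
Z=W[...,2]
m=((Z>0.110)&(Z<0.122)).astype(np.uint8); m[:, :230]=0;m[:,330:]=0
n,l,ss,cc=cv2.connectedComponentsWithStats(m)
for i in range(1,n):
    if ss[i,4]>60:
        q=W[l==i];print('jar',cc[i],ss[i,4],q.mean(0).round(4),cv2.minEnclosingCircle(q[:,:2].astype(np.float32)))
grab('side','s8')
a=cv2.imread('pics/s8.png');b=cv2.imread('pics/t8.png')
cv2.imwrite('pics/c8.png',np.hstack([cv2.resize(a,(400,300)),cv2.resize(b,(400,300))]))
E
```

```text
cap [455.1 129.3] 0.1502 (0.6833, -0.3684) 0.0358
cap [393.2 143.8] 0.1501 (0.6571, -0.2415) 0.0349
cap [464.7 204.1] 0.1541 (0.5278, -0.3791) 0.036
cap [403.4 209.1] 0.1542 (0.5216, -0.2552) 0.0347
cap [437.4 232.9] 0.1544 (0.4718, -0.3217) 0.0496
cap [408.9 303.9] 0.1506 (0.3308, -0.258) 0.0492
cap [461.5 316.2] 0.1504 (0.3042, -0.3614) 0.0493
[0.45252093 0.29001124 0.23448096] 0.004455275910773889 [ 0.89389566  0.98266786 -0.38001496]
jar [276.61174242 195.40530303] 528 [0.561  0.003  0.1166] ((0.5613846182823181, 0.0028984439559280872), 0.027940422296524048)
```

View pics/c8.png

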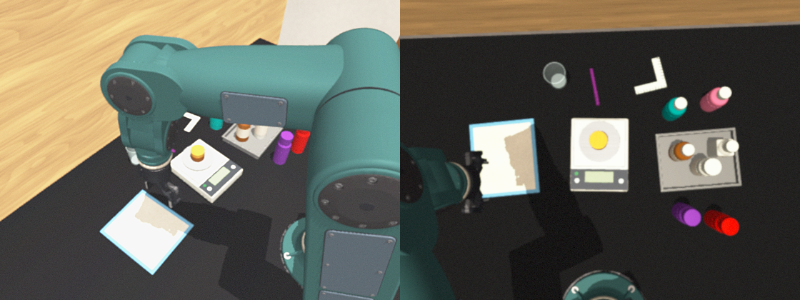

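The sheet is empty, the three bottles are back in the tray (right half: (684,150), (708,166), (731,146)), and the jar stands on the pan (599,140). The bystanders haven't moved and the arm is clear of everything. Handing in.

```bash
python3 -c "
from workcell import bot
print(bot.hand_in())"
```

```text
the job is handed in; nothing more can be done
None
```

I moved all three bottles by their caps onto the bench sheet, stood the jar on the balance pan, put the bottles back in reverse order and handed in at about 60 s. The hand-in gave no verdict.

Last camera check before handing in:

| Item | Offset from its target | Top height, measured / expected (m) |
|---|---|---|
| Round bottle | about 1.5 mm from its start spot | 0.154 / 0.154 |
| Wide bottle | about 1.5 mm from its start spot | 0.154 / 0.154 |
| Square bottle | about 3 mm from its start spot | 0.154 / 0.154 |
| Jar | about 3 mm from the pan centre | 0.1166 / 0.116 |

The top heights fit every item standing upright. The beaker, marker, scale and coloured look-alikes look undisturbed, and the arm was clear and still. No check failed. Measurements disagreed by 1–2 mm at most, within the camera calibration: the arm's own readings put the jar about 1 mm from the pan centre.

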